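# Drive the worn bushing out of a press bearing

### The arm

A 6-joint arm with a two-finger parallel gripper is mounted at the origin on the work surface. World frame = base frame: x ahead of the robot, y to its left, z up, the work surface at z = 0. Lengths are in m, angles in rad, forces in N, time in s.
With the tool pointing down it reaches from about 0.4 to 0.825 m from the base axis. Payload 7 kg.
Tool frame: the origin (TCP) lies between the finger pads; the fingertips stand bot.tips_ahead ahead of it and the grasp point (between the pads) lies 6 mm ahead of it (bot.tips_ahead is the distance from the TCP to the fingertips, in m); z points along the fingers, y is the line along which they close (so a half turn about z gives the same grasp; the last joint's range is limited). The gripper opens to 88 mm and grips with 3 to 60 N. Pads are 19 mm wide; open, the fingers measure 130 mm over their backs; the gripper's body (78 mm by 193 mm) begins 47 mm behind the grasp point.
Start: joints at [-1.043, 0.359, 0.012, 0, -1.224, -0.288], TCP at [0.16, -0.656, 0.252] pointing down, gripper open.
Joint ranges: [-3.07, 3.07], [-1.43, 2.12], [-1.02, 1.25], [-3.03, 1.67], [-3.05, -0], [-3.03, 3.03]. Speed limits (rad/s): [2.39, 2.39, 3.01, 3.14, 3.14, 3.14].

### API

Orientations are given as a unit quaternion [x, y, z, w].
In Python, from plant import bot, capture, camera_info, recognise, cut_out, tip_of gives the robot as it stands. The module is installed in compiled form; this text tells all that it offers.
- The arm moves only by the shell command python3 -m jog 'ROWS' [OPENING] [FORCE]. ROWS is JSON, a list of rows, each an object with "offset": the shift along the tool's x, y, z in mm, a list of three; "dr": the turn, a rotation vector about the tool's x, y, z in rad, a list of three. In form: [{"offset": [tx, ty, tz], "dr": [rx, ry, rz]}, ...]. A call has 1 to 10 rows; each row shifts and turns the commanded pose from where the row before left it, along the tool's axes as they then stand; what a row does not reach is not made up. A row lasts 1/10 s, in which the tool goes at most 50 mm and 8.59 degrees, less where a joint would pass 70% of its speed; a pose out of reach is approached as far as the arm can. A call is refused whole if a number of a shift passes 50 or a number of a turn 0.15, either way. A call with a gripper value outside its range is refused whole. OPENING is the closure, from 0 (fully open) to 1 (shut), set as the call begins (- or left out, the last holds). The fingers move at their own pace and stop on an object; FORCE is the grip in N (left out, the last holds). Time passes only in rows, so rows that do not move let the fingers close. It gives the time, the measured TCP pose, the force, the opening and the grip force at its end, in the units of the state.
- bot.observe(): the state, without advancing time (a new reading comes with each control period).
- capture(name): name is "side" or "top" or "wrist"; returns (picture, depth): 480x640x3 uint8, red, green, blue; 480x640 float32, m along the optical axis (not along the pixel's ray), 0 where there is no reading.
- camera_info(name): a dict with "vfov" (degrees; the focal length in pixels is half the picture's height over the tangent of half this angle, whatever the lens; pixels are square), "cx", "cy" (the principal point, pixels), "R" (3x3) and "t" (3): a world point X has camera coordinates R X + t; the wrist camera has in their place "hand_eye" (4x4, takes a point from camera to tool coordinates, whose origin is the TCP and whose axes are the flange's). Camera axes: x right, y down, z forward; pixel columns grow to the right and rows downward; lengths in m; the calibration is good to about 2 mm. A picture is of the moment at which its call begins: read the wrist's pose just before it. camera_info takes no time and is no camera call.
- bot.finish_job(): hands the job in; it is judged then, once.
Trained networks look in the newest picture that a camera, given by its name, has taken for a name from the list of things; names that differ only in an ending like _2 or _b are one class to them, and where a whole thing is asked for, a point or a joint stands for the part that bears it (a point fixed in the world has none). Each returns a list of dicts, best first, with "score" (0 to 1); they miss things now and then, are a little off and sometimes report something else, mostly with a low value. They report only what shows in the picture. A call takes as long as a camera call. They do not tell look-alikes from the thing itself.
- recognise(name, camera): "position" ([x, y, z] in m, in the coordinates of the camera as it stood for that picture, good to about 4 mm: the middle of the surface that is visible of it).
- cut_out(name, camera): "region" (480x640 bool, what is visible of it).
- tip_of(name, camera): "position" ([x, y, z] in m, in the coordinates of the camera as it stood for that picture, good to about 4 mm: a listed point, or the origin of a listed thing).
The state is a dict: "t": time; "joint_pos": joint angles; "joint_velocities": joint speeds; "joint_torque": joint torques, N m; "tool_pos": TCP position; "eef_rot": TCP orientation; "force": force on the tool from outside, world axes, zero at the start; "wrist_torque": the same for the moment, N m; "finger_gap": finger opening in m; "grasp_force": force on a finger pad.
Only numpy, scipy, OpenCV 4.12 (cv2) and the standard library are available. Lean on these libraries where they do the work, as an engineer would, in place of code of your own. Each camera call takes 0.05 s, during which the arm holds its last target. There are 200 camera calls.

### The job

The worn copper-coloured bushing is stuck tight in the bore of the green press bearing. Take the bushing driver with the blue handle from the wooden rack and, holding it upright, push it down into the bore from above until its shoulder sits on the block and the bushing has dropped into the white tray underneath, then let go and leave the driver standing in the bore. Do not knock over the ink jar.

Things in the scene. Friction and masses are not known exactly. Their poses are not given: they have to be found in the camera images.
- driver_grip (a point): Mid-handle (on axis, z up) of the loose 0.22 kg driver, nose down in one of 3 rack holes. Blue handle d 26, 70 long; steel shoulder d 52, 8 thick, underside 43 below the point; nose d 22, 55 long, tip 98 below. Lift 60 to clear the rack board (top 75 above bench). Wrong ones, equally tall, 85 apart in the row: yellow (nose 8, slips through the bushing), red (nose 32, too thick). All mm.
- bore_mouth (a point): Centre of the upper mouth of the vertical bore, on the flat top of the green bearing block (110 x 100 mm, dark steel cheeks level with it, 110 mm above the bench, fixed); z up. Bore 30 mm diameter, 45 mm deep, right through. 59 mm under the block is the floor of a white catch tray, 100 mm square, walls 20 mm high.
- bushing_center (a point): Centre of the copper-coloured ring bushing: outer diameter 28 mm, hole 14 mm, 26 mm long, 0.09 kg. It starts upright in the bore, upper face 8 mm below the mouth. Tight fit: about 8 N (6 to 10 N) downward moves it, it stays where left, and it falls into the tray once pushed about 35 mm down.
- ink_jar_center (a point): Middle (half-way up, z up) of a closed amber ink jar with black lid, 68 mm diameter, 100 mm high, standing loose on the bench beyond the work. A bystander, not to be knocked over.
Not all that is in view belongs to the job. What is meant by the part that bears bushing_center is not grey, turquoise or yellow, and is the larger of those in its own colour.

How it is judged:
On the way:
1. the held blue driver, standing in the bore, has pushed the bushing at least 6 mm down while the bushing is still in the bore (contact force between the fingers and driver above 1 N and horizontal distance between driver_grip and bore_mouth below 0.015 m and angle between driver_grip's own z axis and vertical below 0.25 rad and z of bushing_center in the frame of bore_mouth between -0.062 and -0.027 m), for 0.04 s.
At the end, for the whole second after the job is handed in: The bushing rests in the tray, its centre 70 mm or more below the bore mouth and within 70 mm of the bore axis; the blue driver stands released and at rest in the bore, shoulder on the block within 10 mm, within 15 mm of the axis, upright within 10 degrees; the ink jar was not tipped over (z of bushing_center in the frame of bore_mouth below -0.07 m and horizontal distance between bushing_center and bore_mouth below 0.07 m and linear speed of each of bushing, driver below 0.03 m/s and horizontal distance between driver_grip and bore_mouth below 0.015 m and z of driver_grip in the frame of bore_mouth between 0.033 and 0.053 m and angle between driver_grip's own z axis and vertical below 0.175 rad); the robot touches nothing.
It fails at once if the ink jar is knocked over (angle between ink_jar_center's own z axis and vertical above 0.5 rad).
It also fails if it takes over 42 s, if anything falls off the work surface, if the arm or the gripper's body presses on something with over 40 N, if the wrist force passes 120 N, or if a joint passes its speed limit or range.

## Working session

There is one attempt and no reset: what is moved stays moved. The work goes in short steps, Python scripts to look and compute and a shell command to move; the robot and the scene stay as the last step left them, time stands still between calls to the robot, and variables do not carry over. Pictures are saved under pics/ and viewed, at most 10 in all, crops included, and the job is handed in when it is done.

```bash
mkdir -p pics
cat > h.py <<'E'
import numpy as np, cv2
from plant import bot, capture, camera_info, recognise, cut_out, tip_of
from scipy.spatial.transform import Rotation as Ro
def pose():
    s=bot.observe(); return np.array(s["tool_pos"]),Ro.from_quat(s["eef_rot"]).as_matrix()
def toW(cam,p,ps=None):
    c=camera_info(cam); p=np.atleast_2d(p)
    if cam=="wrist":
        H=np.array(c["hand_eye"]); q=p@H[:3,:3].T+H[:3,3]; return q@ps[1].T+ps[0]
    return (p-np.array(c["t"]))@np.array(c["R"])
def cloud(cam,d,ps=None):
    c=camera_info(cam); f=240/np.tan(np.radians(c["vfov"])/2)
    v,u=np.mgrid[:480,:640]; P=np.stack([(u-c["cx"])/f*d,(v-c["cy"])/f*d,d],-1).reshape(-1,3)
    return toW(cam,P,ps).reshape(480,640,3)
def pix(cam,p):
    c=camera_info(cam); f=240/np.tan(np.radians(c["vfov"])/2); return (p[0]/p[2]*f+c["cx"],p[1]/p[2]*f+c["cy"])
E
python3 - <<'E'
from h import *
np.set_printoptions(precision=4,suppress=True)
ims=[]
for cam in ("side","top"):
    im,d=capture(cam); cv2.imwrite(f"pics/{cam}0.png",im[:,:,::-1]); np.savez(f"{cam}0.npz",im=im,d=d)
    for n in ("driver_grip","bore_mouth","bushing_center","ink_jar_center"):
        for r in tip_of(n,cam)[:4]: print(cam,n,round(r["score"],2),toW(cam,r["position"])[0],np.round(pix(cam,r["position"])))
print(bot.observe(), bot.tips_ahead)
E
```

```text
side driver_grip 0.96 [ 0.5519 -0.0972  0.1219] [358. 195.]
side bore_mouth 0.73 [0.5154 0.1789 0.1068] [337. 293.]
side bushing_center 0.75 [0.6372 0.1909 0.0141] [255. 334.]
side bushing_center 0.74 [0.4086 0.1934 0.0117] [406. 368.]
side bushing_center 0.65 [0.6226 0.1312 0.017 ] [277. 311.]
side bushing_center 0.63 [0.5154 0.1812 0.0901] [336. 304.]
side ink_jar_center 0.78 [ 0.7678 -0.0419  0.0521] [234. 226.]
top driver_grip 0.59 [ 0.5557 -0.0963  0.1199] [408. 255.]
top bore_mouth 0.72 [0.5147 0.1807 0.1086] [218. 284.]
top bushing_center 0.79 [0.6248 0.1363 0.0173] [257. 222.]
top bushing_center 0.77 [0.5177 0.1809 0.0857] [221. 283.]
top bushing_center 0.74 [0.4127 0.1948 0.0156] [219. 351.]
top bushing_center 0.69 [0.6313 0.1945 0.0099] [223. 219.]
top ink_jar_center 0.95 [ 0.7636 -0.0394  0.0511] [362. 136.]
{'t': 0.5, 'joint_pos': array([-1.0429,  0.3586,  0.0119,  0.    , -1.2241, -0.2881]), 'joint_velocities': array([-0.    , -0.0016, -0.    ,  0.001 , -0.0007, -0.0005]), 'joint_torque': array([  0.0006, -58.1798,  29.3067,   6.9971,   0.0119,  -0.    ]), 'tool_pos': array([ 0.1603, -0.6556,  0.2515]), 'eef_rot': array([-0.1196,  0.9928,  0.    , -0.    ]), 'force': array([ 0.6122,  0.395 , -0.4865]), 'wrist_torque': array([-0.0085,  0.0104, -0.0008]), 'grasp_force': 0.0, 'finger_gap': 0.08746364582587252} 0.025
```

View pics/side0.png

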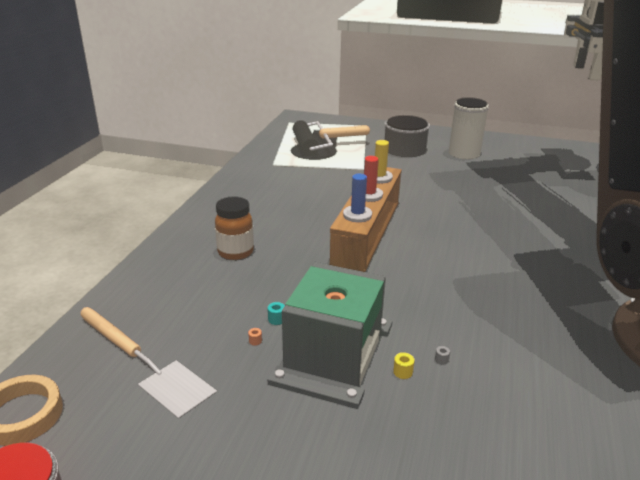

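View pics/top0.png

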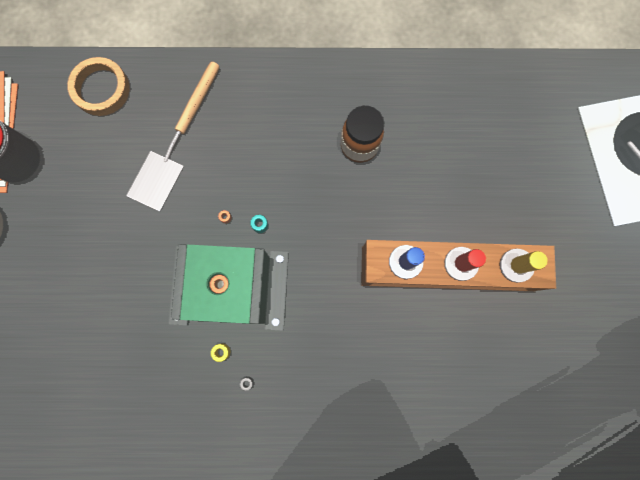

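Side view: blue driver (358,195), red (371,175), yellow (382,158), bore with copper ring (335,296), jar (234,226). Candidates for the bushing in the top view: copper ring in bore (219,284), small copper ring (224,216), turquoise (259,223), yellow (219,353), grey (246,384). By colour and size I choose the one in the bore. For the driver: blue (408,260), red (466,262), yellow (525,264). I choose blue.

Run:
```python
from h import *
np.set_printoptions(precision=4,suppress=True)
for cam,b in (("side",(285,440,160,320)),("top",(170,440,230,330))):
    z=np.load(cam+"0.npz"); im,d=z["im"],z["d"]; W=cloud(cam,d)
    hsv=cv2.cvtColor(im,cv2.COLOR_RGB2HSV); ok=d>0; H,S,V=[hsv[...,i].astype(int) for i in range(3)]
    bx=np.zeros_like(ok); bx[b[2]:b[3],b[0]:b[1]]=1; ok&=bx
    bl=ok&(H>105)&(H<130)&(S>140)&(W[...,2]>.085)
    w=W[bl]; print(cam,"blue",len(w),w.min(0),w.max(0),np.median(w,0)); t=w[w[:,2]>w[:,2].max()-.006]; print(" top",len(t),t.mean(0),t.min(0),t.max(0))
    # shoulder disc: bright unsaturated near blue
    sh=ok&(S<50)&(V>120)&(np.hypot(W[...,0]-.553,W[...,1]+.097)<.045)&(W[...,2]>.06)
    w=W[sh]; print(" shoulder",len(w),(w.min(0)+w.max(0))/2,w.max(0)-w.min(0), np.median(w[:,2]))
    g=ok&(H>60)&(H<90)&(S>80)&(W[...,2]>.09); w=W[g]; print(" green",np.median(w[:,2]),w.min(0),w.max(0))
    m=(g&(W[...,2]>.1)).astype(np.uint8); 
    cs,h=cv2.findContours(m,cv2.RETR_CCOMP,cv2.CHAIN_APPROX_NONE)
    k=max((i for i in range(len(cs)) if h[0][i][3]>=0),key=lambda i:cv2.contourArea(cs[i]))
    c=camera_info(cam); f=240/np.tan(np.radians(c["vfov"])/2); uv=cs[k][:,0].astype(float)
    ray=np.c_[(uv-[c["cx"],c["cy"]])/f,np.ones(len(uv))]@np.array(c["R"]); o=toW(cam,[0,0,0])[0]
    p=o+ray*((.11-o[2])/ray[:,2])[:,None]; (x,y),r=cv2.minEnclosingCircle(p[:,:2].astype(np.float32)); print(" bore",x,y,r, p[:,:2].mean(0))
    j=(hsv[...,2]<400)
    cv2.imwrite(f"pics/{cam}_crop.png",cv2.resize(im[b[2]:b[3],b[0]:b[1],::-1],None,fx=2.8,fy=2.8,interpolation=2))
```

```text
side blue 40 [ 0.5419 -0.1051  0.1567] [ 0.5606 -0.0889  0.1603] [ 0.5508 -0.0965  0.1584]
 top 40 [ 0.551  -0.0964  0.1585] [ 0.5419 -0.1051  0.1567] [ 0.5606 -0.0889  0.1603]
 shoulder 246 [ 0.5515 -0.0955  0.1031] [0.0505 0.0489 0.0428] 0.08840209512565789
 green 0.1102801775433461 [0.4597 0.1294 0.1017] [0.5736 0.2335 0.1134]
 bore 0.5158934593200684 0.18598006665706635 0.017346959561109543 [0.5161 0.1864]
top blue 117 [ 0.5388 -0.1094  0.155 ] [ 0.5611 -0.0875  0.1618] [ 0.5529 -0.1025  0.1583]
 top 114 [ 0.5521 -0.1012  0.1583] [ 0.5388 -0.1094  0.156 ] [ 0.5611 -0.0875  0.1618]
 shoulder 552 [ 0.5502 -0.0988  0.1189] [0.0506 0.0502 0.0807] 0.08814778521616863
 green 0.11056833628938352 [0.4598 0.1293 0.1059] [0.5723 0.2345 0.1158]
 bore 0.5148623585700989 0.18087416887283325 0.01664177142083645 [0.5155 0.1808]
```

View pics/top_crop.png

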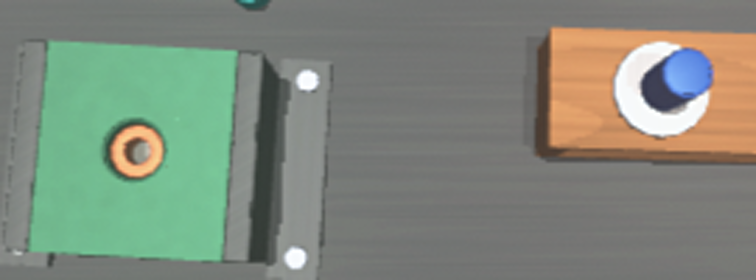

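The crop shows the copper ring sitting in the green block's bore at (136,150) and the blue driver alone at the rack's left end at (685,75), so both choices stand. Moving toward the rack, high up.

```bash
python3 -m jog '[{"offset":[-37,32,0],"dr":[0,0,0]},{"offset":[-37,32,0],"dr":[0,0,0]},{"offset":[-37,32,0],"dr":[0,0,0]},{"offset":[-37,32,0],"dr":[0,0,0]},{"offset":[-37,32,0],"dr":[0,0,0]},{"offset":[-37,32,0],"dr":[0,0,0]},{"offset":[-37,32,0],"dr":[0,0,0]},{"offset":[-37,32,0],"dr":[0,0,0]},{"offset":[-37,32,0],"dr":[0,0,0]},{"offset":[-37,32,0],"dr":[0,0,0]}]' 0
cat >> h.py <<'E'
def go(tgt,yaw=None):
    """tool-frame remaining offset (mm) to tgt TCP and turn about tool z so that tool y points along world yaw"""
    p,R=pose(); s="off mm %s"%np.round(R.T@(np.array(tgt)-p)*1000,1)
    if yaw is not None:
        T=np.c_[[np.sin(yaw),-np.cos(yaw),0],[np.cos(yaw),np.sin(yaw),0],[0,0,-1.]]
        T[:,0]=np.cross(T[:,1],T[:,2]); s+=" dr %s"%np.round(Ro.from_matrix(R.T@T).as_rotvec(),3); s+=" off in goal axes %s"%np.round(T.T@(np.array(tgt)-p)*1000,1)
    print(np.round(p,4),s)
E
python3 -c "
from h import *
go([.551,-.098,.25],np.pi)"
```

```text
t: 1.5
tool_pos: [0.4446, -0.2551, 0.2521]
eef_rot: [-0.12, 0.993, -0.0, 0.001]
force: [1.1, -0.9, 0.6]
finger_gap: 0.0875
grasp_force: 0.0
[ 0.4446 -0.2551  0.2521] off mm [-140.7  127.3    2.2] dr [-1.000e-03  1.000e-03 -1.331e+00] off in goal axes [-157.1 -106.4    2.1]
```

```bash
python3 -m jog '[{"offset":[0,0,0],"dr":[0,0,-0.148]},{"offset":[0,0,0],"dr":[0,0,-0.148]},{"offset":[0,0,0],"dr":[0,0,-0.148]},{"offset":[0,0,0],"dr":[0,0,-0.148]},{"offset":[0,0,0],"dr":[0,0,-0.148]},{"offset":[0,0,0],"dr":[0,0,-0.148]},{"offset":[0,0,0],"dr":[0,0,-0.148]},{"offset":[0,0,0],"dr":[0,0,-0.148]},{"offset":[0,0,0],"dr":[0,0,-0.147]},{"offset":[-36,-26,0],"dr":[0,0,0]}]' 
python3 -m jog '[{"offset":[-40,-26,0],"dr":[0,0,0]},{"offset":[-40,-26,0],"dr":[0,0,0]},{"offset":[-40,-26,0],"dr":[0,0,0]},{"offset":[0,0,0],"dr":[0,0,0]},{"offset":[0,0,0],"dr":[0,0,0]}]'
python3 - <<'E'
from h import *
go([.551,-.098,.129],np.pi)
ps=pose(); im,d=capture("wrist"); cv2.imwrite("pics/w1.png",im[:,:,::-1])
for r in tip_of("driver_grip","wrist")[:3]: print(r["score"],toW("wrist",r["position"],ps),pix("wrist",r["position"]))
W=cloud("wrist",d,ps); hsv=cv2.cvtColor(im,cv2.COLOR_RGB2HSV); m=(d>0)&(hsv[...,0]>105)&(hsv[...,0]<130)&(hsv[...,1]>140)&(W[...,2]>.15)&(W[...,2]<.17)
w=W[m]; print(len(w),w.min(0),w.max(0),w.mean(0)) if len(w) else 0
E
```

```text
t: 2.5
tool_pos: [0.4682, -0.2227, 0.2519]
eef_rot: [0.709, -0.706, 0.0, 0.0]
force: [0.6, -0.1, 0.1]
finger_gap: 0.0869
grasp_force: 0.0
t: 3.0
tool_pos: [0.548, -0.0999, 0.2513]
eef_rot: [0.708, -0.706, -0.0, 0.0]
force: [-0.2, -1.1, -0.5]
finger_gap: 0.088
grasp_force: 0.0
[ 0.548  -0.0999  0.2513] off mm [ -1.9  -3.1 122.3] dr [ 0.001 -0.     0.002] off in goal axes [ -1.9  -3.  122.3]
0.73 [[ 0.54608435 -0.0959259   0.11798591]] (np.float64(318.8589696143474), np.float64(241.6007849924104))
```

View pics/w1.png

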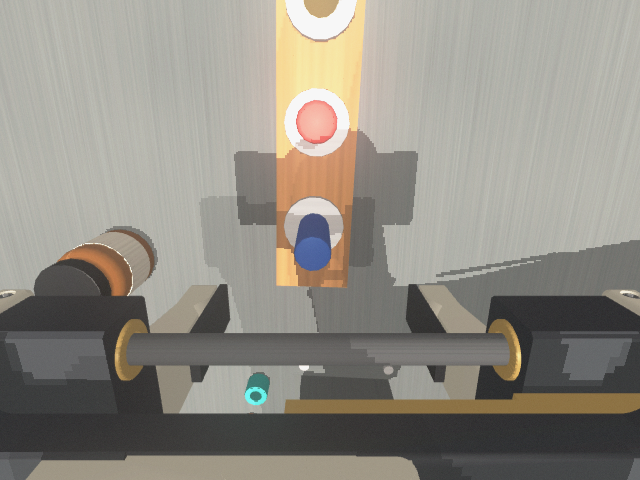

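The blue handle (313,245) lies centred between the open fingers (about 225 to 410). The red one (316,122) and the jar (90,275) are well clear. Descending and gripping.

```bash
python3 -m jog '[{"offset":[-2,-2,30],"dr":[0,0,0]},{"offset":[0,0,30],"dr":[0,0,0]},{"offset":[0,0,30],"dr":[0,0,0]},{"offset":[0,0,20],"dr":[0,0,0]},{"offset":[0,0,12],"dr":[0,0,0]},{"offset":[0,0,0],"dr":[0,0,0]}]' 
python3 -m jog '[{"offset":[0,0,0],"dr":[0,0,0]},{"offset":[0,0,0],"dr":[0,0,0]},{"offset":[0,0,0],"dr":[0,0,0]},{"offset":[0,0,0],"dr":[0,0,0]},{"offset":[0,0,0],"dr":[0,0,0]},{"offset":[0,0,0],"dr":[0,0,0]},{"offset":[0,0,0],"dr":[0,0,0]}]' 1 40
```

```text
t: 3.7
tool_pos: [0.5485, -0.0999, 0.1284]
eef_rot: [-0.707, 0.708, 0.001, -0.001]
force: [0.2, -0.6, 0.7]
finger_gap: 0.0878
grasp_force: 0.0
t: 4.4
tool_pos: [0.5497, -0.0989, 0.1296]
eef_rot: [0.707, -0.707, 0.0, -0.0]
force: [-0.2, -0.2, -0.1]
finger_gap: 0.0372
grasp_force: 0.0
```

```bash
python3 -m jog '[{"offset":[0,0,0],"dr":[0,0,0]},{"offset":[0,0,0],"dr":[0,0,0]},{"offset":[0,0,0],"dr":[0,0,0]},{"offset":[0,0,0],"dr":[0,0,0]}]' 
python3 -m jog '[{"offset":[0,0,-20],"dr":[0,0,0]},{"offset":[0,0,-30],"dr":[0,0,0]},{"offset":[0,0,-35],"dr":[0,0,0]},{"offset":[0,0,-35],"dr":[0,0,0]},{"offset":[0,0,-5],"dr":[0,0,0]},{"offset":[0,0,0],"dr":[0,0,0]}]'
python3 - <<'E'
from h import *
go([.5155,.182,.25],np.pi)
im,d=capture("side"); cv2.imwrite("pics/s2.png",cv2.resize(im[60:380,200:520,::-1],None,fx=1.8,fy=1.8))
for r in tip_of("driver_grip","side")[:2]: print(r["score"],toW("side",r["position"]))
E
```

```text
t: 4.8
tool_pos: [0.5499, -0.0989, 0.1296]
eef_rot: [0.707, -0.707, 0.0, -0.0]
force: [0.8, -0.3, 0.6]
finger_gap: 0.026
grasp_force: 40.0
t: 5.4
tool_pos: [0.5497, -0.0988, 0.2552]
eef_rot: [-0.707, 0.707, -0.0, 0.001]
force: [0.3, 0.2, -2.8]
finger_gap: 0.0254
grasp_force: 40.0
[ 0.5497 -0.0988  0.2552] off mm [-280.8   34.3    5.4] dr [-0.002  0.001 -0.   ] off in goal axes [-280.8   34.2    5.2]
```

View pics/s2.png

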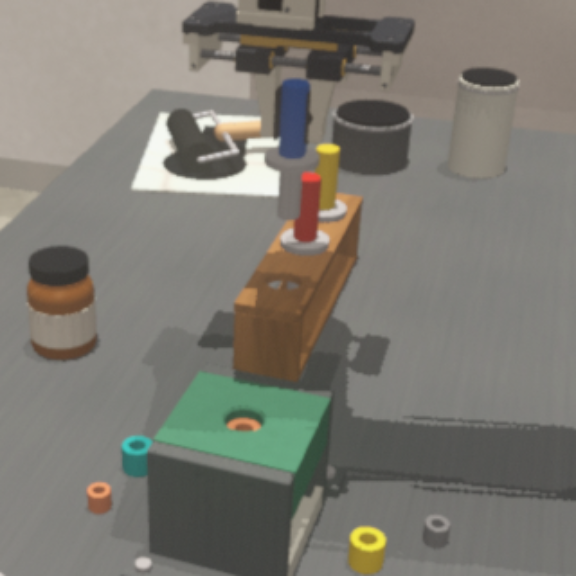

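The blue driver hangs upright in the gripper (293,120), nose clear of the rack; the bore is at (243,425). Carrying it over.

```bash
python3 -m jog '[{"offset":[-20,4,0],"dr":[0,0,0]},{"offset":[-40,5,0],"dr":[0,0,0]},{"offset":[-45,5,0],"dr":[0,0,0]},{"offset":[-45,5,0],"dr":[0,0,0]},{"offset":[-45,5,0],"dr":[0,0,0]},{"offset":[-45,5,5],"dr":[0,0,0]},{"offset":[-31,5,0],"dr":[0,0,0]},{"offset":[-10,0,0],"dr":[0,0,0]},{"offset":[0,0,0],"dr":[0,0,0]},{"offset":[0,0,0],"dr":[0,0,0]}]'
cat > m.py <<'E'
from h import *
import sys
np.set_printoptions(precision=4,suppress=True)
go([.5155,.182,.25],np.pi); ps=pose()
from scipy.optimize import least_squares
for cam in ("side","top","wrist"):
    im,d=capture(cam); cv2.imwrite(f"pics/m{sys.argv[1]}_{cam}.png",im[:,:,::-1]); W=cloud(cam,d,ps)
    for r in tip_of("driver_grip",cam)[:1]: print(cam,"grip",r["score"],toW(cam,r["position"],ps))
    for r in tip_of("bore_mouth",cam)[:1]: print(cam,"bore",r["score"],toW(cam,r["position"],ps))
    hsv=cv2.cvtColor(im,cv2.COLOR_RGB2HSV)
    p,_=ps; rad=np.hypot(W[...,0]-p[0],W[...,1]-p[1]); z=W[...,2]-p[2]
    for n,m,R in (("nose",(rad<.025)&(z<-.061)&(z>-.098)&(d>0)&((hsv[...,0]<50)|(hsv[...,0]>90)|(hsv[...,1]<80)),.011),("handle",(rad<.03)&(d>0)&(hsv[...,0]>105)&(hsv[...,0]<130)&(hsv[...,1]>140)&(z<.028)&(z>-.04),.013)):
        w=W[m]
        if len(w)<30: print(cam,n,len(w)); continue
        # cylinder of known radius, axis x=a+b z
        f=lambda q:np.hypot(w[:,0]-q[0]-q[2]*(w[:,2]-p[2]),w[:,1]-q[1]-q[3]*(w[:,2]-p[2]))-R
        q=least_squares(f,[p[0],p[1],0,0],loss="soft_l1",f_scale=.001); print(cam,n,len(w),"axis xy at TCP height",q.x[:2],"slope",q.x[2:],"rms",np.sqrt(np.mean(q.fun**2)))
E
python3 m.py 1
```

```text
t: 6.5
tool_pos: [0.5153, 0.1814, 0.2484]
eef_rot: [0.707, -0.707, -0.0, 0.001]
force: [-0.6, -0.2, -2.4]
finger_gap: 0.0254
grasp_force: 40.0
[0.5153 0.1814 0.2484] off mm [-0.6 -0.2 -1.6] dr [ 0.002 -0.001  0.   ] off in goal axes [-0.6 -0.2 -1.6]
side grip 0.92 [[0.5186 0.1804 0.2387]]
side nose 389 axis xy at TCP height [0.5148 0.1796] slope [-0.0067  0.0007] rms 0.0009777725088704337
side handle 9
top grip 0.53 [[0.5159 0.183  0.24  ]]
top bore 0.68 [[0.5123 0.1819 0.1139]]
top nose 0
top handle 4
wrist grip 0.7 [[0.5134 0.1851 0.2404]]
wrist bore 0.79 [[0.5179 0.1833 0.1132]]
wrist nose 0
wrist handle 1135 axis xy at TCP height [0.513  0.1889] slope [ 0.0654 -0.5072] rms 0.003136690460708346
```

Run:
```python
from h import *
z=np.load("side0.npz"); a=cv2.resize(z["im"][260:340,290:390,::-1],None,fx=4,fy=4,interpolation=2)
t=np.load("top0.npz"); b=cv2.resize(t["im"][244:324,170:270,::-1],None,fx=4,fy=4,interpolation=2)
# overlay predicted rim for candidate centre on the top plane z=.110
th=np.linspace(0,2*np.pi,60)
for cam,img,o in (("side",a,(290,260)),("top",b,(170,244))):
    c=camera_info(cam); X=np.c_[.5155+.015*np.cos(th),.1815+.015*np.sin(th),.11+0*th]@np.array(c["R"]).T+np.array(c["t"])
    for p in X:
        u,v=pix(cam,p); cv2.circle(img,(int((u-o[0]+.5)*4),int((v-o[1]+.5)*4)),1,(255,0,255),-1)
n=cv2.imread("pics/m1_side.png")[180:330,270:420]; n=cv2.resize(n,(400,280))
w=cv2.resize(cv2.imread("pics/m1_wrist.png"),(400,280))
cv2.imwrite("pics/v1.png",np.vstack([np.hstack([a[:280],b[:280]]),np.hstack([n,w])]))
```

```text
(no output)
```

View pics/v1.png

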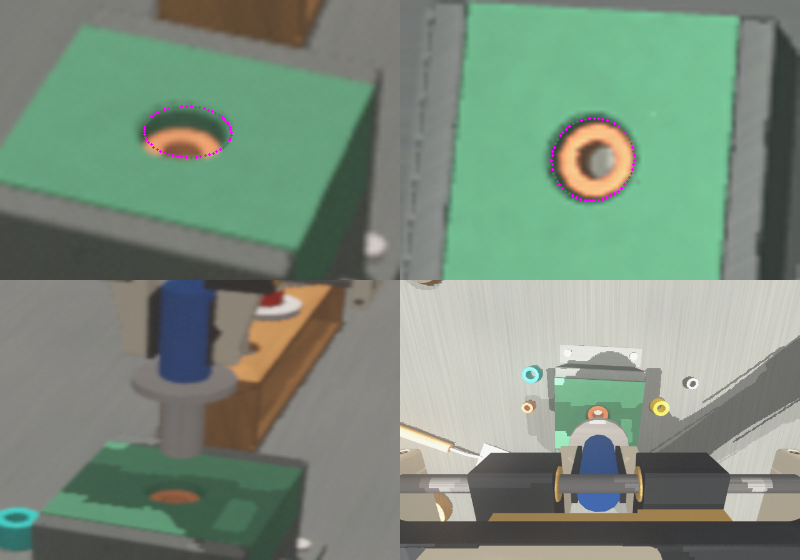

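Overlay: the rim predicted for (0.5155, 0.1815) matches the hole in both views within about 1 mm (top view centre (593,160), side view (187,132)). The driver hangs upright above the bore, nose tip at (182,450). Lowering in stages.

```bash
python3 -m jog '[{"offset":[-0.7,-0.5,10],"dr":[0,0,0]},{"offset":[0,0,14],"dr":[0,0,0]},{"offset":[0,0,7],"dr":[0,0,0]},{"offset":[0,0,5],"dr":[0,0,0]},{"offset":[0,0,4],"dr":[0,0,0]},{"offset":[0,0,0],"dr":[0,0,0]}]' - 60
python3 m.py 2
python3 - <<'E'
import cv2,numpy as np
n=cv2.imread("pics/m2_side.png")[200:360,260:420]; cv2.imwrite("pics/v2.png",cv2.resize(n,(600,600),interpolation=2))
E
```

```text
t: 7.55
tool_pos: [0.5161, 0.1827, 0.2091]
eef_rot: [0.707, -0.707, -0.0, 0.0]
force: [-0.4, 0.2, -2.3]
finger_gap: 0.0252
grasp_force: 60.0
[0.5161 0.1827 0.2091] off mm [  0.7   0.6 -40.9] dr [ 0.001 -0.     0.   ] off in goal axes [  0.7   0.6 -40.9]
side grip 0.71 [[0.5202 0.1844 0.2004]]
side bore 0.58 [[0.519  0.179  0.1061]]
side nose 371 axis xy at TCP height [0.5156 0.1801] slope [-0.01   -0.0103] rms 0.002008211994956795
side handle 330 axis xy at TCP height [0.5154 0.1805] slope [-0.0505 -0.0162] rms 0.0014910907589201175
top bore 0.72 [[0.5158 0.1805 0.1101]]
top nose 6
top handle 0
wrist grip 0.55 [[0.5139 0.1868 0.1985]]
wrist nose 0
wrist handle 1166 axis xy at TCP height [0.5155 0.188 ] slope [-0.0016 -0.4094] rms 0.003049853848060953
```

View pics/v2.png

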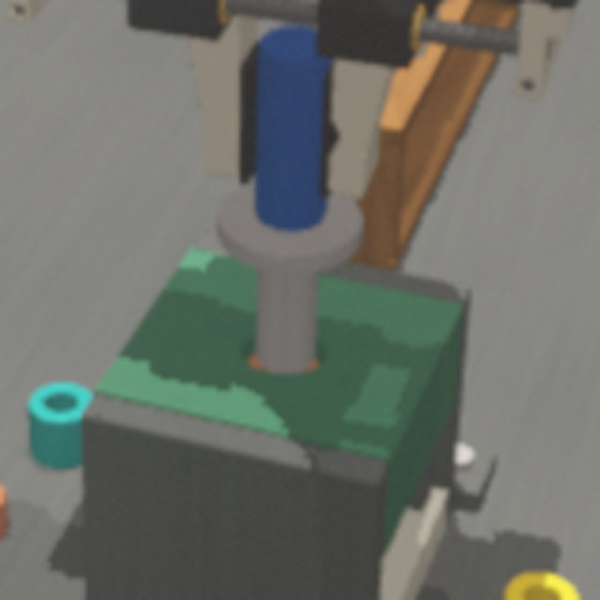

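The nose tip (287,368) is at the mouth with copper showing on both sides of it and no contact force. Pushing on.

```bash
python3 -m jog '[{"offset":[0,0,3],"dr":[0,0,0]},{"offset":[0,0,3],"dr":[0,0,0]},{"offset":[0,0,3],"dr":[0,0,0]},{"offset":[0,0,3],"dr":[0,0,0]},{"offset":[0,0,3],"dr":[0,0,0]},{"offset":[0,0,0],"dr":[0,0,0]}]'
```

```text
t: 8.6
tool_pos: [0.5161, 0.1828, 0.1941]
eef_rot: [-0.707, 0.707, 0.0, -0.0]
force: [0.2, 0.3, -1.0]
finger_gap: 0.025
grasp_force: 60.0
```

```bash
python3 -m jog '[{"offset":[0,0,3],"dr":[0,0,0]},{"offset":[0,0,3],"dr":[0,0,0]},{"offset":[0,0,3],"dr":[0,0,0]},{"offset":[0,0,3],"dr":[0,0,0]}]'
python3 -m jog '[{"offset":[0,0,3],"dr":[0,0,0]},{"offset":[0,0,3],"dr":[0,0,0]},{"offset":[0,0,3],"dr":[0,0,0]},{"offset":[0,0,3],"dr":[0,0,0]},{"offset":[0,0,3],"dr":[0,0,0]},{"offset":[0,0,2],"dr":[0,0,0]},{"offset":[0,0,2],"dr":[0,0,0]}]'
```

```text
t: 9.0
tool_pos: [0.5163, 0.1828, 0.1823]
eef_rot: [0.707, -0.707, 0.0, -0.0]
force: [0.2, 0.3, 2.0]
finger_gap: 0.0252
grasp_force: 60.0
t: 9.7
tool_pos: [0.516, 0.1826, 0.1631]
eef_rot: [-0.707, 0.707, 0.0, -0.0]
force: [0.2, 0.2, -1.9]
finger_gap: 0.0251
grasp_force: 60.0
```

```bash
python3 -m jog '[{"offset":[0,0,1],"dr":[0,0,0]},{"offset":[0,0,1],"dr":[0,0,0]},{"offset":[0,0,1],"dr":[0,0,0]},{"offset":[0,0,0],"dr":[0,0,0]}]'
python3 - <<'E'
from h import *
for cam in ("side","top"):
    im,d=capture(cam); cv2.imwrite(f"pics/e_{cam}.png",im[:,:,::-1])
    for n in ("bushing_center","driver_grip"):
        for r in tip_of(n,cam)[:4]: print(cam,n,round(r["score"],2),np.round(toW(cam,r["position"])[0],4))
n=cv2.imread("pics/e_side.png")[200:400,240:440]; cv2.imwrite("pics/v3.png",cv2.resize(n,(600,600),interpolation=2))
E
```

```text
t: 10.1
tool_pos: [0.5161, 0.1827, 0.1605]
eef_rot: [-0.707, 0.707, 0.0, -0.0]
force: [0.2, 0.4, -3.0]
finger_gap: 0.0251
grasp_force: 60.0
side bushing_center 0.78 [0.6256 0.1315 0.0143]
side bushing_center 0.76 [0.4136 0.191  0.0103]
side bushing_center 0.48 [0.3623 0.1479 0.0118]
side driver_grip 0.92 [0.5184 0.1836 0.1507]
top bushing_center 0.77 [0.623  0.1341 0.0165]
top bushing_center 0.49 [0.3622 0.1476 0.0101]
top bushing_center 0.4 [0.4095 0.1991 0.0105]
```

View pics/v3.png

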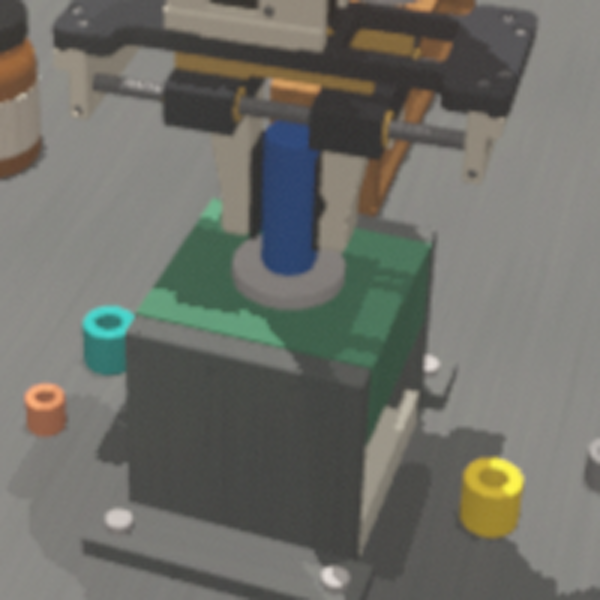

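The shoulder (289,275) sits at the block top and the bushing has dropped clear: the nose is 54 mm deep and the force is back to the driver's weight alone. Seating the last millimetre, releasing and retreating.

```bash
python3 -m jog '[{"offset":[0,0,1],"dr":[0,0,0]},{"offset":[0,0,0],"dr":[0,0,0]}]'
python3 -m jog '[{"offset":[0,0,0],"dr":[0,0,0]},{"offset":[0,0,0],"dr":[0,0,0]},{"offset":[0,0,0],"dr":[0,0,0]},{"offset":[0,0,0],"dr":[0,0,0]},{"offset":[0,0,0],"dr":[0,0,0]},{"offset":[0,0,0],"dr":[0,0,0]},{"offset":[0,0,0],"dr":[0,0,0]},{"offset":[0,0,0],"dr":[0,0,0]},{"offset":[0,0,0],"dr":[0,0,0]},{"offset":[0,0,0],"dr":[0,0,0]}]' 0
python3 -m jog '[{"offset":[0,0,-10],"dr":[0,0,0]},{"offset":[0,0,-20],"dr":[0,0,0]},{"offset":[0,0,-30],"dr":[0,0,0]},{"offset":[0,0,-40],"dr":[0,0,0]},{"offset":[0,0,-30],"dr":[0,0,0]},{"offset":[0,0,0],"dr":[0,0,0]},{"offset":[0,0,0],"dr":[0,0,0]}]'
python3 - <<'E'
from h import *
im,d=capture("side"); cv2.imwrite("pics/v4.png",cv2.resize(im[180:400,200:440,::-1],(720,600 if 0 else 600)))
for n in ("bushing_center","driver_grip","ink_jar_center"):
    for r in tip_of(n,"side")[:3]: print(n,round(r["score"],2),np.round(toW("side",r["position"])[0],4))
E
```

```text
t: 10.6
tool_pos: [0.5163, 0.1828, 0.1596]
eef_rot: [0.707, -0.707, 0.0, -0.0]
force: [0.1, -0.3, -1.6]
finger_gap: 0.025
grasp_force: 60.0
t: 11.6
tool_pos: [0.5162, 0.1827, 0.1595]
eef_rot: [0.707, -0.707, 0.0, 0.0]
force: [-0.4, -1.0, 0.1]
finger_gap: 0.0871
grasp_force: 0.0
t: 12.3
tool_pos: [0.5163, 0.1829, 0.2908]
eef_rot: [-0.707, 0.707, 0.0, 0.001]
force: [0.4, -0.1, -0.6]
finger_gap: 0.0877
grasp_force: 0.0
bushing_center 0.82 [0.6236 0.1311 0.0156]
bushing_center 0.71 [0.4115 0.1902 0.0103]
bushing_center 0.66 [0.3619 0.1525 0.0092]
driver_grip 0.84 [0.5201 0.1832 0.1487]
ink_jar_center 0.64 [ 0.7683 -0.0386  0.0515]
```

View pics/v4.png

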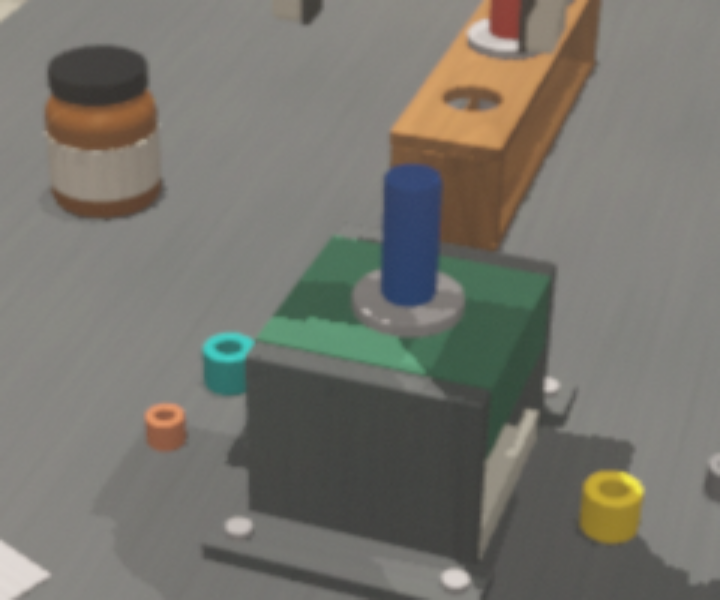

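The driver stands upright and released in the bore (410,235), its shoulder flat on the block. The jar (103,130) is upright and the arm is clear.

```bash
python3 -c "
from plant import bot; print(bot.finish_job())"
```

```text
the job is handed in; nothing more can be done
None
```

I handed the job in at about 12 s: the blue driver stands released in the bore with its shoulder on the block and the jar is upright. The bushing should be in the tray, but no camera showed it there; I infer the drop from the nose being 54 mm deep and the push force falling away.

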